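# Fit the template plate on the clamping jig and work its pedal

### The job

Hang the blue template plate on the sloping bed of the clamping jig: put the large end of its keyhole over the red stud head with the plate flat on the bed, then slide it down the slope until the stud stops it, and let go. Then push the pedal fully down to its stop to close the jaw, hold it there for a moment and let it come all the way back up. Leave the other things on the bench where they are.

Things in the scene. Friction and masses are not known exactly. Their poses are not given: they have to be found in the camera images.
- plate: Loose blue template plate, 170 x 100 x 6 mm, 0.3 kg, flat on the table, an upright orange handle bar on it. Origin: centre of its underside; x along its length towards the keyhole end, z up. The keyhole goes right through: large end an octagon 32 mm across centred at x = +34 mm, then a slot 14 mm wide towards +x, closed at x = 68.5 mm. Turned up to 0.5 rad from pointing ahead (+x).
- plate_handle (a point): Grip point inside the orange handle bar of the plate, 32 mm above the plate's underside, at plate x = -10 mm. The bar is 50 mm long (plate x), 16 mm thick (plate y) and stands from 6 to 45 mm above the underside.
- plate_hole (a point): Centre of the large end of the keyhole, at the plate's underside (plate x = +34 mm).
- plate_slot_end (a point): Where the stud's axis stands when the plate is locked: 4.5 mm short of the slot's closed end, at the plate's underside (plate x = +64 mm), 30 mm from plate_hole.
- bed: Fixed aluminium bed of the green clamping jig, sloping 25 degrees, rising away from the robot. Origin: on its face at the foot of the stud, 125 mm above the table; x up the slope, z square out of the face, y across. The face runs from x = -200 to +55 mm, 130 mm wide. The hung plate lies below the stud, its x up the slope like the bed's.
- stud_base (a point): Foot of the stud on the bed's face (same point and axes as bed). The stud stands square out of the face: neck 9 mm in diameter and 11 mm long, then a red round head 24 mm in diameter and 5 mm thick.
- treadle (a joint): Angle of the pedal's treadle, rad: 0 at rest (up), grows as it is pressed down, 0.30 at its stop. A spring brings it back up: pressing at treadle_pad takes about 4 N at first and 13 N at the stop. It drives the jaw of the jig.
- treadle_pad (a point): Where to press: top of the treadle's red pad (82 mm wide), on its middle line, 108 mm from the hinge, 22 mm from its free end, which points at the robot. 80 mm above the table at rest (treadle rising 20 degrees to the free end), 49 mm at the stop. A yellow hood 111 mm high begins 39 mm behind this point (level): lean the tool's top towards the robot 10 to 25 degrees to clear it.
- treadle_hinge (a point): Middle of the treadle's hinge pin, 35 mm above the table, level, at the rear under the hood. The level direction from treadle_hinge to treadle_pad points to the open front.
- jaw (a joint): Travel (m) up the slope of the dark steel jaw, 100 mm wide and 15 mm high, that lies across the bed's lower end: 0 at rest (its face at bed x = -167 mm), 0.015 with the pedal at its stop (-152 mm; the locked plate's lower edge is at -149 mm). It moves only with the pedal.
- pedal_unit: The fixed pedal unit: base 200 x 120 x 10 mm, yellow hood over its rear half. Origin: centre of the base's underside; x points from the open front to the rear (away from the robot), z up.
- drawer: A bystander: small open wooden drawer, 130 x 100 x 45 mm, origin at its underside.
- glue: A bystander: white glue bottle, 56 mm in diameter, 130 mm high, origin at its underside.
- hammer: A bystander: hammer lying on the table at the robot's left, 240 mm long, origin at its underside.
- mug: A bystander: white mug, 80 mm in diameter, 90 mm high, origin at its underside.
- frame: A bystander: dark wooden picture frame lying flat, 150 x 120 x 14 mm, origin at its underside.
- hinge_leaf: A bystander: brass hinge lying open, 70 x 64 x 10 mm, origin at its underside.
- driver: A bystander: screwdriver lying on the table, about 200 mm long, origin at its underside.
Not all that is in view belongs to the job. Leave any turquoise look-alike of the plate alone.

How it is judged:
On the way, in this order (a step that is already met when the one before it is completed fails the run):
1. the plate is locked on the stud: flat on the bed, slid down so that the stud is at the end of its slot (distance between plate_slot_end and stud_base below 0.008 m and angle between the z axis of plate and the z axis of bed, either way round below 0.1 rad and x of plate in the frame of bed below -0.05 m), for 0.2 s.
2. the pedal is down at its stop with the plate locked on the stud (all of step 1 and value of joint treadle above 0.26 rad), for 0.3 s.
At the end, for the whole second after the job is handed in: The plate is at rest on the sloping bed below the stud, flat on it within 0.1 rad, with its slot-end point within 8 mm of the stud's foot, and the treadle is back up (below 0.05 rad) after having been held at its stop (above 0.26 rad) for 0.3 s with the plate locked (all of step 1 and value of joint treadle below 0.05 rad and linear speed of plate below 0.02 m/s); the robot touches nothing.
It fails at once if another thing on the bench is pushed more than 40 mm (distance of any of drawer, glue, hammer, mug, frame, hinge_leaf, driver from where it was at the start of the episode above 0.04 m).
It also fails if it takes over 67 s, if anything falls off the work surface, if the arm or the gripper's body presses on something with over 40 N, if the wrist force passes 120 N, or if a joint passes its speed limit or range.

### The arm

A 7-joint arm with a two-finger parallel gripper is mounted at the origin on the work surface. World frame = base frame: x ahead of the robot, y to its left, z up, the work surface at z = 0. Lengths are in m, angles in rad, forces in N, time in s.
With the tool pointing down it reaches from about 0.425 to 0.925 m from the base axis. Payload 6.8 kg.
Tool frame: the origin (TCP) lies on the front face of the gripper's body, between the roots of the fingers; the fingertips stand 73 mm ahead of it and the grasp point (between the pads) lies 54 mm ahead of it (env.nose_length is the distance from the TCP to the fingertips, in m); z points along the fingers, y is the direction in which the jaws open and shut (so a half turn about z gives the same grasp; the last joint's range is limited). The gripper opens to 85 mm and grips with 20 to 120 N. Pads are 22 mm wide; open, the fingers measure 114 mm over their backs; the gripper's body (76 mm by 85 mm) begins 54 mm behind the grasp point. The pads swing forward as they close: fully open they stand 13 mm farther back than shut.
Start: joints at [-1.36, 0.477, 0.022, 1.555, -0.011, 1.109, -0.083], TCP at [0.212, 0.641, 0.304] pointing down, gripper open.
Joint ranges: [-2.96, 2.96], [-0.34, 2.1], [-1.41, 1.46], [0.24, 2.44], [-1.37, 4.51], [0.17, 1.92], [-2.96, 2.96]. Speed limits (rad/s): [2.39, 2.39, 3.14, 3.14, 3.14, 3.14, 3.14].

### API

Orientations are given as a unit quaternion [w, x, y, z].
In Python, from cell import env, kin, camera, calibration, job gives the robot as it stands. The module is installed in compiled form; this text tells all that it offers. Calls block until the motion is done:
- env.reach(position, orientation): joint-space move of the TCP to a pose.
- env.movel(position, velocity=0.15, rot=None, stop_force=None): straight line of the TCP; rot=None keeps the orientation; velocity is the mean speed in m/s. With stop_force (N) it stops when the force on the tool has changed by that much, and returns True; else False.
- env.goto_joints(angles): joint-space move.
- env.grip(opening, f_grip=None): finger opening in m; f_grip is the grip in N (None keeps the last); returns when the fingers have stopped.
- env.dwell(seconds).
- kin.inverse_kinematics(position, orientation): joint angles nearest the present ones, or None.
- env.get_state(): the state.
- camera(name): name is "scene" or "top" or "wrist"; returns (picture, depth): 400x640x3 uint8, blue, green, red; 400x640 float32, m along the optical axis (not along the pixel's ray), 0 where there is no reading.
- calibration(name): a dict with "fx", "fy", "cx", "cy" (pixels), "rvec" (rotation vector, rad) and "tvec" (3), from world to camera coordinates, as OpenCV has them. Camera axes: x right, y down, z forward; pixel columns grow to the right and rows downward; lengths in m; the calibration is good to about 2 mm. The wrist camera is an equidistant fisheye: a pixel r from the principal point sees the ray r / f radians off the axis. A picture is of the moment at which its call begins: read the wrist's pose just before it. calibration takes no time and is no camera call; for the wrist camera it gives the pose at the moment of the call.
A pose or a line that the arm cannot do raises env.PlanningError and nothing moves.
- job.job_done(): hands the job in, once; it reports no verdict.
The state is a dict: "time": time; "qpos": joint angles; "joint_velocities": joint speeds; "joint_torque": joint torques, N m; "tcp_pos": TCP position; "orientation": TCP orientation; "force": force on the tool from outside, world axes, zero at the start; "torque": the same for the moment, N m; "opening": finger opening in m.
Only numpy, scipy, OpenCV 4.12 (cv2) and the standard library are available. Lean on these libraries where they do the work, as an engineer would, in place of code of your own. Each camera call takes 0.05 s, during which the arm holds its last target.

## Working session

There is one attempt and no reset: what is moved stays moved. The work goes in short steps, each a Python script; the robot and the scene stay as the last script left them, time stands still between calls to the robot, and variables do not carry over. Pictures are saved under pics/ and viewed, and the job is handed in when it is done.

```bash
mkdir -p pics; ls; python3 - <<'E'
from cell import env,camera,calibration
import cv2,numpy as np
print(env.get_state()['time'])
for n in ("scene","top"):
    p,d=camera(n); cv2.imwrite(f"pics/{n}0.png",p); np.savez(f"{n}0.npz",p=p,d=d,**calibration(n)); print(calibration(n))
print(env.get_state())
E
```

```text
pics
0.0
{'fx': 429.09053323943436, 'fy': 429.09053323943436, 'cx': 321.4180916110787, 'cy': 204.12433764330368, 'rvec': array([ 1.95366458,  1.49889105, -0.61199423]), 'tvec': array([-0.15205919, -0.31202404,  1.81518573])}
{'fx': 377.3198074529266, 'fy': 377.3198074529266, 'cx': 312.8747508637868, 'cy': 192.28261810189184, 'rvec': array([ 2.13372115, -2.19835833,  0.08228265]), 'tvec': array([0.0272669 , 0.54309973, 1.19100832])}
{'time': 0.1, 'qpos': array([-1.36011346,  0.47771794,  0.02234075,  1.556347  , -0.01149108,
        1.10929594, -0.08310828]), 'joint_velocities': array([-1.68045057e-04, -2.14524245e-03,  8.81000353e-05, -3.32945253e-03,
       -1.33874264e-03,  5.78868583e-04, -5.90364399e-04]), 'joint_torque': array([ 4.01996600e-03, -5.97760713e+01,  1.61338516e+00, -2.81956816e+01,
        1.28151564e-02,  5.07508477e-03,  1.63616789e-05]), 'tcp_pos': array([0.21142617, 0.64059959, 0.30302482]), 'orientation': array([-6.74303335e-05,  1.58708703e-01,  9.87325111e-01, -8.17236269e-04]), 'force': array([-0.35576862,  0.37553284, -0.37973787]), 'torque': array([ 0.02958869,  0.02746294, -0.00582777]), 'opening': 0.08603483151135857}
```

View pics/scene0.png

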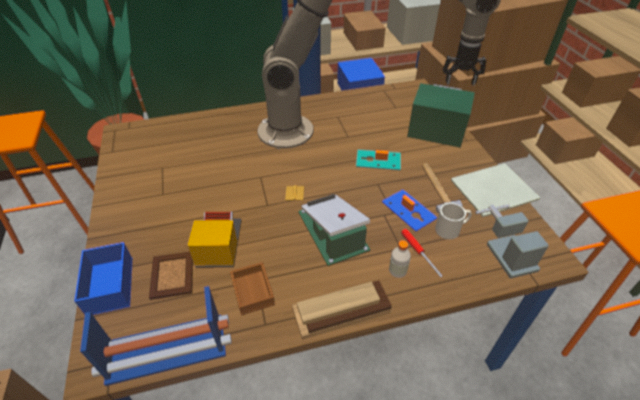

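View pics/top0.png

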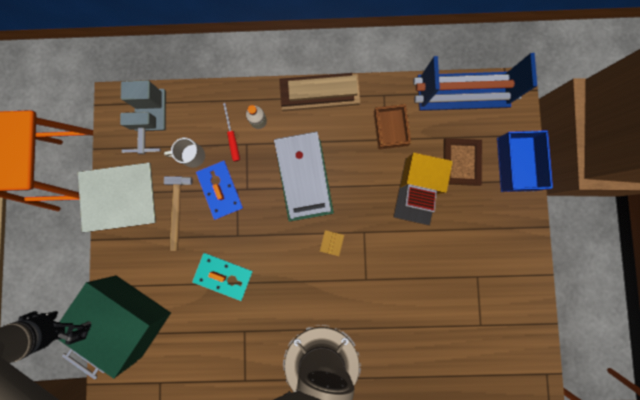

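The blue-plate candidates in the top picture are:
- blue plate with the orange bar at (219,190)
- turquoise look-alike at (222,277)
- blue bin at (525,160)
- blue rack at (465,85)

By the description I choose (219,190). The red stud head is at (299,155), and the red pedal pad is at (421,199) in front of the yellow hood. Close crops next.

```bash
cat > h.py <<'E'
import cv2,numpy as np
def load(n):
    z=np.load(n); return z['p'],z['d'],z
def w(z,u,v,d):
    R=cv2.Rodrigues(z['rvec'])[0]
    u,v,d=map(lambda a:np.asarray(a,float),(u,v,d))
    c=np.stack([(u-z['cx'])/z['fx']*d,(v-z['cy'])/z['fy']*d,d],-1)
    return (c-np.asarray(z['tvec']).ravel())@R
def ray_at_z(z,u,v,h):
    R=cv2.Rodrigues(z['rvec'])[0]; o=-R.T@np.asarray(z['tvec']).ravel()
    dirs=w(z,u,v,np.ones_like(np.asarray(u,float)))-o
    return o+dirs*((h-o[2])/dirs[...,2])[...,None]
E
python3 - <<'E'
from h import *
p,d,z=load('top0.npz')
a=cv2.resize(p[150:230,180:260],(400,400),interpolation=cv2.INTER_NEAREST)
b=cv2.resize(p[125:225,255:345],(360,400),interpolation=cv2.INTER_NEAREST)
cv2.imwrite('pics/c1.png',np.hstack([a,b]))
c=cv2.resize(p[145:225,385:485],(700,560),interpolation=cv2.INTER_NEAREST)
cv2.imwrite('pics/c2.png',c)
hsv=cv2.cvtColor(p,cv2.COLOR_BGR2HSV)
def mask(u0,u1,v0,v1,f):
    m=np.zeros(p.shape[:2],bool); m[v0:v1,u0:u1]=f(hsv[v0:v1,u0:u1]); return np.nonzero(m)
v,u=mask(190,250,155,225,lambda h:(h[...,0]>100)&(h[...,0]<125)&(h[...,1]>150))
P=w(z,u,v,d[v,u]); print('blue',len(u),P.mean(0),np.median(P[:,2]))
Q=ray_at_z(z,u,v,0.006)[:,:2]
r=cv2.minAreaRect((Q*1000).astype(np.float32)); print(r, cv2.boxPoints(r))
v,u=mask(190,250,155,225,lambda h:(h[...,0]<18)&(h[...,1]>170)&(h[...,2]>140))
P=w(z,u,v,d[v,u]); print('orange',len(u)); print(np.c_[u,v,P.round(3)])
v,u=mask(285,315,140,170,lambda h:((h[...,0]<8)|(h[...,0]>172))&(h[...,1]>120))
P=w(z,u,v,d[v,u]); print('stud',len(u),P.mean(0),np.c_[u,v,P.round(3)])
v,u=mask(400,445,180,215,lambda h:((h[...,0]<8)|(h[...,0]>172))&(h[...,1]>120))
P=w(z,u,v,d[v,u]); print('pad',len(u),P.mean(0)); r=cv2.minAreaRect((P[:,:2]*1000).astype(np.float32)); print(r,cv2.boxPoints(r),P[:,2].min(),P[:,2].max())
E
```

```text
blue 1278 [0.56115591 0.31819306 0.00921973] 0.006396456577151696
((564.0386962890625, 320.23040771484375), (168.92884826660156, 99.44529724121094), 20.704626083374023) [[467.4499  336.87933]
 [502.60883 243.85663]
 [660.6275  303.58148]
 [625.46857 396.6042 ]]
orange 100
[[ 2.310e+02  1.550e+02  6.750e-01  2.760e-01  2.100e-02]
 [ 2.320e+02  1.550e+02  6.740e-01  2.720e-01  2.400e-02]
 [ 2.330e+02  1.550e+02  6.740e-01  2.690e-01  2.400e-02]
 [ 2.340e+02  1.550e+02  6.740e-01  2.650e-01  2.600e-02]
 [ 2.350e+02  1.550e+02  6.740e-01  2.620e-01  2.300e-02]
 [ 2.360e+02  1.550e+02  6.740e-01  2.590e-01  2.500e-02]
 [ 2.370e+02  1.550e+02  6.740e-01  2.560e-01  2.100e-02]
 [ 2.380e+02  1.550e+02  6.750e-01  2.530e-01  1.800e-02]
 [ 2.320e+02  1.560e+02  6.710e-01  2.720e-01  2.200e-02]
 [ 2.330e+02  1.560e+02  6.710e-01  2.690e-01  2.400e-02]
 [ 2.340e+02  1.560e+02  6.710e-01  2.650e-01  2.400e-02]
 [ 2.350e+02  1.560e+02  6.700e-01  2.620e-01  2.500e-02]
 [ 2.360e+02  1.560e+02  4.310e-01 -7.000e-03  1.236e+00]
 [ 2.370e+02  1.560e+02  6.710e-01  2.560e-01  2.300e-02]
 [ 2.380e+02  1
[... 6203 characters left out ...]
-02 1.40e-01]
 [2.99e+02 1.56e+02 6.41e-01 4.70e-02 1.42e-01]
 [3.00e+02 1.56e+02 6.42e-01 4.40e-02 1.37e-01]
 [3.01e+02 1.56e+02 6.42e-01 4.10e-02 1.34e-01]
 [2.97e+02 1.57e+02 6.39e-01 5.30e-02 1.39e-01]
 [2.98e+02 1.57e+02 6.38e-01 5.00e-02 1.41e-01]
 [2.99e+02 1.57e+02 6.38e-01 4.70e-02 1.41e-01]
 [3.00e+02 1.57e+02 6.39e-01 4.40e-02 1.35e-01]
 [3.01e+02 1.57e+02 6.39e-01 4.10e-02 1.37e-01]]
pad 448 [ 0.51034301 -0.3209145   0.07892363]
((492.055908203125, -183.6991424560547), (75.27139282226562, 365.6475524902344), 7.383316516876221) [[ 431.23816     -7.2276645]
 [ 478.22635   -369.84354  ]
 [ 552.87366   -360.17062  ]
 [ 505.88547      2.4452515]] 0.061079105663544464 1.236197009602913
```

View pics/c1.png

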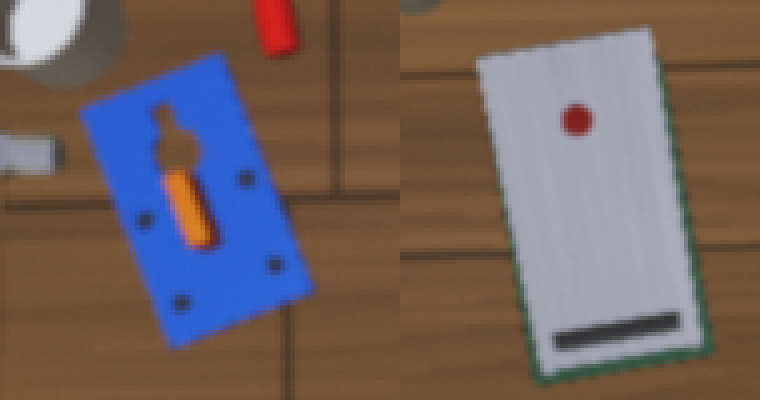

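View pics/c2.png

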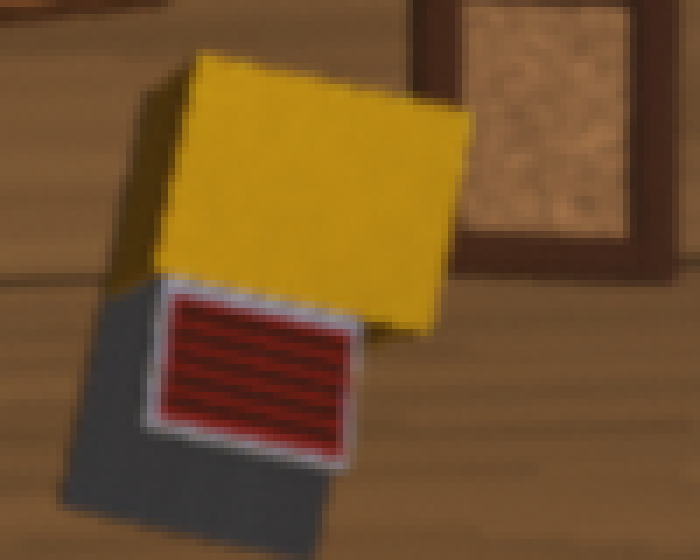

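The crop confirms the blue plate: its keyhole points ahead and left, at about 0.36 rad. Next I fit the bed and the pedal.

```bash
python3 - <<'E'
from h import *
p,d,z=load('top0.npz')
hsv=cv2.cvtColor(p,cv2.COLOR_BGR2HSV).astype(int)
def reg(m,u0,u1,v0,v1):
    k=np.zeros_like(m);k[v0:v1,u0:u1]=m[v0:v1,u0:u1];return np.nonzero(k)
v,u=reg((hsv[...,1]<60)&(hsv[...,2]>120),270,335,130,222)
P=w(z,u,v,d[v,u]); ok=(P[:,2]<.2)&(P[:,2]>0.03); u,v,P=u[ok],v[ok],P[ok]
A=np.c_[P[:,:2],np.ones(len(P))]
c=np.linalg.lstsq(A,P[:,2],rcond=None)[0]
for _ in range(3):
    r=P[:,2]-A@c; k=abs(r)<.008; c=np.linalg.lstsq(A[k],P[k,2],rcond=None)[0]
print('bed slope',np.degrees(np.arctan(np.hypot(*c[:2]))),'yaw',np.arctan2(c[1],c[0]),len(u))
for Z in (0,):
    # minAreaRect in level projection of the plane
    R=cv2.Rodrigues(z['rvec'])[0]; o=-R.T@z['tvec'].ravel()
    D=w(z,u,v,np.ones(len(u)))-o
    t=(c[0]*o[0]+c[1]*o[1]+c[2]-o[2])/(D[:,2]-c[0]*D[:,0]-c[1]*D[:,1])
    Q=o+D*t[:,None]
    r=cv2.minAreaRect((Q[k if False else slice(None)][:,:2]*1000).astype(np.float32));print(r,cv2.boxPoints(r))
    print('z at stud',c@[0.652,0.049,1])
# hood
v,u=reg((hsv[...,0]>18)&(hsv[...,0]<30)&(hsv[...,1]>180)&(hsv[...,2]>150),400,460,145,200)
P=w(z,u,v,d[v,u]); print('hood z',np.median(P[:,2]))
Q=ray_at_z(z,u,v,0.111)[:,:2]; r=cv2.minAreaRect((Q*1000).astype(np.float32));print(r,cv2.boxPoints(r))
# pad
v,u=reg(((hsv[...,0]<8)|(hsv[...,0]>172))&(hsv[...,1]>120),400,445,180,215)
P=w(z,u,v,d[v,u]); k=P[:,2]<.15;P=P[k]
r=cv2.minAreaRect((P[:,:2]*1000).astype(np.float32));print('pad',r,cv2.boxPoints(r),P.mean(0))
A=np.c_[P[:,:2],np.ones(len(P))];c=np.linalg.lstsq(A,P[:,2],rcond=None)[0];print(c,np.degrees(np.arctan(np.hypot(*c[:2]))),np.arctan2(c[1],c[0]))
from cell import calibration,env
C=calibration('wrist');print(C);R=cv2.Rodrigues(C['rvec'])[0];o=-R.T@C['tvec'].ravel();print('cam pos',o,'axis',R[2],env.get_state()['tcp_pos'])
E
```

```text
bed slope 25.00728046978683 yaw 0.1488226058565687 3212
((587.9248657226562, 40.033599853515625), (232.32557678222656, 129.54873657226562), 8.576750755310059) [[463.40103    86.75976  ]
 [482.72122   -41.340233 ]
 [712.4487     -6.6925583]
 [693.12854   121.40743  ]]
z at stud 0.12543910691298854
hood z 0.11117248679458966
((586.8119506835938, -340.7332763671875), (119.65625762939453, 96.09017181396484), 74.77316284179688) [[ 524.74023 -385.84244]
 [ 617.45703 -411.07968]
 [ 648.88367 -295.6241 ]
 [ 556.1669  -270.38687]]
pad ((510.7938537597656, -321.8559875488281), (79.69738006591797, 56.699790954589844), 74.83226776123047) [[ 473.0053  -352.89886]
 [ 527.7299  -367.73413]
 [ 548.5824  -290.8131 ]
 [ 493.8578  -275.97784]] [ 0.51051998 -0.32161626  0.07633465]
[-0.35926844  0.09464629  0.29018815] 20.38135142229053 2.884003530326155
{'fx': 309.70691628693146, 'fy': 309.70691628693146, 'cx': 319.62229603496377, 'cy': 194.94993115411262, 'rvec': array([-2.32922824, -1.68409749, -0.26233922]), 'tvec': array([-0.67337307, -0.03908914,  0.38209639])}
cam pos [0.13519638 0.66572709 0.37347863] axis [ 0.2917158  -0.09949899 -0.95131585] [0.21142617 0.64059959 0.30302482]
```

```bash
cat >> h.py <<'E'
from scipy.spatial.transform import Rotation as Rot
def frame(yaw,pitch=0.0):
    # object frame: x ahead by yaw, nose-up slope pitch
    return Rot.from_euler('ZY',[yaw,-pitch])
FLIP=Rot.from_matrix(np.diag([-1.,1,-1]))
def toolq(fr):
    q=(fr*FLIP).as_quat(); return np.r_[q[3],q[:3]]
def quatR(q): return Rot.from_quat(np.r_[q[1:],q[0]])
BED=frame(0.149,np.radians(25)); STUD=np.array([.6526,.0495,.125])
def fproj(C,X):
    R=cv2.Rodrigues(C['rvec'])[0]; c=np.atleast_2d(X)@R.T+np.asarray(C['tvec']).ravel()
    rho=np.hypot(c[:,0],c[:,1]); th=np.arctan2(rho,c[:,2]); s=C['fx']*th/np.maximum(rho,1e-9)
    return np.c_[C['cx']+s*c[:,0],C['cy']+s*c[:,1]]
def fray(C,u,v):
    R=cv2.Rodrigues(C['rvec'])[0]; o=-R.T@np.asarray(C['tvec']).ravel()
    a=np.stack([np.asarray(u,float)-C['cx'],np.asarray(v,float)-C['cy']],-1)/C['fx']
    th=np.linalg.norm(a,axis=-1,keepdims=True)
    c=np.concatenate([a/np.maximum(th,1e-9)*np.sin(th),np.cos(th)],-1)
    return o,c@R
E
python3 - <<'E'
from h import *
from cell import env,kin,camera,calibration
yaw=.361; q=toolq(frame(yaw))
g=np.array([.5640-.010*np.cos(yaw),.3202-.010*np.sin(yaw),0])
j=kin.inverse_kinematics(g+[0,0,.086],q);print(j)
# pre-check bed poses
s=BED.apply([-44-0,0,32+54]*np.array(1e-3))+STUD; print(s,kin.inverse_kinematics(s,toolq(BED)))
env.reach(g+[0,0,.22],q)
C=calibration('wrist');p,d=camera('wrist');cv2.imwrite('pics/w1.png',p);np.savez('w1.npz',p=p,d=d,**C)
print(env.get_state()['time'],env.get_state()['tcp_pos'])
fr=frame(yaw); o=np.array([.5640,.3202,0])
pts=[[-85,-50,6],[85,-50,6],[85,50,6],[-85,50,6],[34,0,6],[64,0,6],[-35,0,45],[15,0,45]]
pix=fproj(C,fr.apply(np.array(pts)*1e-3)+o);print(pix.round(1))
for a in pix: cv2.circle(p,tuple(int(round(t)) for t in a),2,(0,255,255),-1)
cv2.imwrite('pics/w1b.png',p)
E
```

```text
[-0.60103713  0.67823699 -0.0211526   1.78598235  0.02116955  0.67759207
  1.29779328]
[0.57722183 0.03818479 0.18434727] [-0.29312926  0.35418142  0.13506244  2.16168663 -0.18136731  0.19526635
  1.71331094]
1.9 [0.55395983 0.3182014  0.22019133]
[[262.9 104.7]
 [271.2 268.4]
 [364.1 268.6]
 [372.1 104.7]
 [317.5 225.6]
 [317.6 251.9]
 [317.1 166.6]
 [317.2 223.4]]
```

View pics/w1b.png

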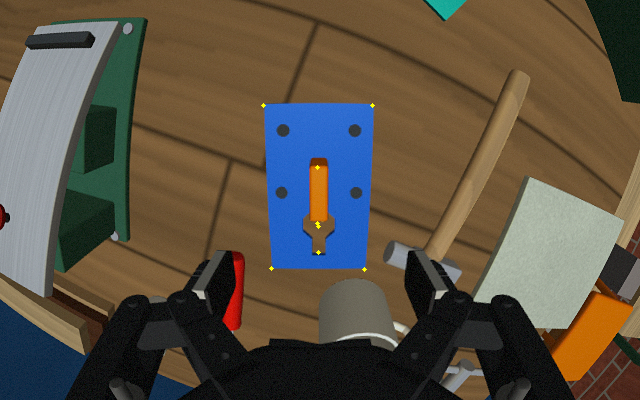

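The overlay matches: plate corners (263,105), (372,105), (364,269) and (271,268), with the keyhole at (317,226)–(317,252). Joint 6 comes close to its limit in the bed pose, so I check the path with a few relative grasp tilts.

```bash
python3 - <<'E'
from h import *
from cell import env,kin
def pose(fr,o,px,pz,tilt):
    # tilt: tool top leaned towards plate +x about grasp point
    T=fr*Rot.from_euler('Y',tilt)
    gp=o+fr.apply(np.array([-.010,0,.032])+[px,0,pz])
    return gp+T.apply([0,0,.054]),toolq(T)
for deg in (0,8,12):
    t=np.radians(deg); print('tilt',deg)
    for px,pz in ((-.034,.12),(-.034,.03),(-.034,.0),(-.05,0),(-.064,0),(-.067,0),(-.064,.06)):
        P,q=pose(BED,STUD,px,pz,t); j=kin.inverse_kinematics(P,q); print(px,pz,P.round(3),None if j is None else j.round(2))
    P,q=pose(frame(.361),np.array([.564,.3202,0]),0,0,t);j=kin.inverse_kinematics(P,q);print('table',None if j is None else j.round(2))
E
```

```text
tilt 0
-0.034 0.12 [0.527 0.031 0.293] [-0.4   0.09  0.23  2.18 -0.02  0.44  1.56]
-0.034 0.03 [0.565 0.036 0.212] [-0.26  0.29  0.1   2.17 -0.06  0.25  1.6 ]
-0.034 0.0 [0.577 0.038 0.184] [-0.22  0.35  0.05  2.16 -0.03  0.2   1.57]
-0.05 0 [0.563 0.036 0.178] [-0.02  0.35 -0.18  2.18  0.41  0.19  1.15]
-0.064 0 [0.55  0.034 0.172] [ 0.15  0.37 -0.39  2.2   0.77  0.22  0.82]
-0.067 0 [0.548 0.034 0.17 ] [ 0.15  0.37 -0.39  2.21  0.78  0.22  0.8 ]
-0.064 0.06 [0.525 0.03  0.226] [-0.33  0.2   0.16  2.25 -0.08  0.26  1.62]
table [-0.62  0.68  0.01  1.79 -0.01  0.68  1.32]
tilt 8
-0.034 0.12 [0.534 0.032 0.296] [-0.34  0.14  0.18  2.08 -0.03  0.63  1.57]
-0.034 0.03 [0.572 0.037 0.214] [-0.27  0.32  0.11  2.07 -0.06  0.46  1.6 ]
-0.034 0.0 [0.584 0.039 0.187] [-0.24  0.38  0.08  2.06 -0.06  0.41  1.6 ]
-0.05 0 [0.57  0.037 0.18 ] [-0.24  0.37  0.08  2.1  -0.06  0.38  1.59]
-0.064 0 [0.557 0.035 0.174] [-0.24  0.37  0.07  2.13 -0.06  0.35  1.59]
-0.067 0 [0.555 0.035 0.173] [-0.24  0.36  0.07  2.13 -0.05  0.35  1.59]
-0.064 0.06 [0.532 0.031 0.229] [-0.3   0.24  0.14  2.15 -0.06  0.46  1.59]
table [-0.6   0.73  0.    1.68 -0.04  0.87  1.36]
tilt 12
-0.034 0.12 [0.538 0.032 0.297] [-0.33  0.17  0.16  2.03 -0.04  0.72  1.58]
-0.034 0.03 [0.575 0.038 0.215] [-0.27  0.34  0.11  2.02 -0.06  0.55  1.6 ]
-0.034 0.0 [0.588 0.04  0.188] [-0.25  0.4   0.09  2.01 -0.06  0.51  1.6 ]
-0.05 0 [0.573 0.038 0.181] [-0.25  0.39  0.09  2.05 -0.06  0.48  1.6 ]
-0.064 0 [0.561 0.036 0.175] [-0.25  0.38  0.08  2.08 -0.06  0.45  1.6 ]
-0.067 0 [0.558 0.035 0.174] [-0.25  0.38  0.08  2.09 -0.06  0.45  1.6 ]
-0.064 0.06 [0.536 0.032 0.23 ] [-0.29  0.26  0.13  2.1  -0.05  0.56  1.59]
table [-0.59  0.77 -0.    1.62 -0.06  0.96  1.38]
```

```bash
cat >> h.py <<'E'
TILT=np.radians(10)
PO=np.array([.564,.3202,0]); PF=frame(.361)
def pose(fr,o,px,pz,tilt=TILT,py=0):
    T=fr*Rot.from_euler('Y',tilt)
    gp=np.asarray(o)+fr.apply(np.array([-.010+px,py,.032+pz]))
    return gp+T.apply([0,0,.054]),toolq(T)
E
python3 - <<'E'
from h import *
from cell import env,camera,calibration
P,q=pose(PF,PO,0,.08); env.reach(P,q)
P,q=pose(PF,PO,0,0); print(env.movel(P,velocity=.08,stop_force=15))
env.grip(0.0,f_grip=70); s=env.get_state(); print(s['opening'],s['force'],s['tcp_pos']-P)
P[2]+=.12; env.movel(P,velocity=.12); env.dwell(.3)
s=env.get_state();print(s['time'],s['opening'],s['force'])
C=calibration('wrist');p,d=camera('wrist');cv2.imwrite('pics/w2.png',p);np.savez('w2.npz',p=p,d=d,tcp=s['tcp_pos'],q=s['orientation'],**C)
T=quatR(s['orientation'])*FLIP.inv()*Rot.from_euler('Y',-TILT)
gp=s['tcp_pos']-(T*Rot.from_euler('Y',TILT)).apply([0,0,.054]); o=gp-T.apply([-.01,0,.032])
pts=[[-85,-50,6],[85,-50,6],[85,50,6],[-85,50,6],[34,0,6],[64,0,6],[-35,0,45],[15,0,45]]
pix=fproj(C,T.apply(np.array(pts)*1e-3)+o);print(pix.round(1))
for a in pix: cv2.circle(p,tuple(int(round(t)) for t in a),2,(0,255,255),-1)
cv2.imwrite('pics/w2b.png',p)
E
```

```text
False
0.01495746662567652 [-0.68963507  0.02537884  2.05000665] [0.00013157 0.00019948 0.00029766]
5.475 0.014849674245447449 [ 0.02078861  0.59390955 -3.39626217]
[[225.8 121.1]
 [246.1 382.4]
 [391.9 382.6]
 [411.7 120.9]
 [318.8 325.2]
 [318.9 363. ]
 [318.3 231.8]
 [318.5 334.7]]
```

View pics/w2b.png

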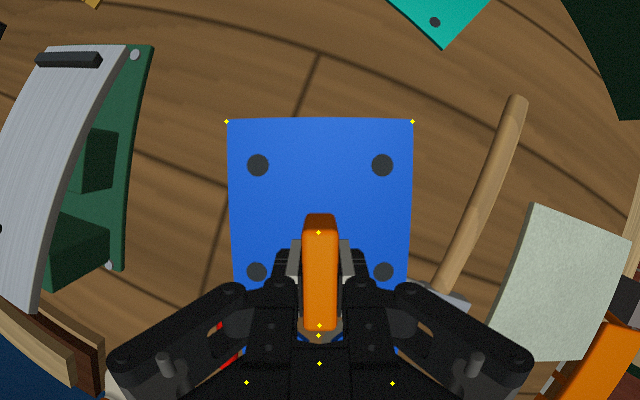

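```bash
python3 - <<'E'
from h import *
from cell import env,camera,calibration
P,q=pose(BED,STUD,-.034,.13); env.reach(P,q)
P,q=pose(BED,STUD,-.034,.045); env.movel(P,velocity=.12,rot=q); env.dwell(.3)
s=env.get_state();print(s['time'],s['opening'],s['force'],s['tcp_pos']-P)
for n in('scene','top','wrist'):
    C=calibration(n);p,d=camera(n);np.savez(n+'3.npz',p=p,d=d,**C)
    T=quatR(s['orientation'])*FLIP.inv()*Rot.from_euler('Y',-TILT)
    gp=s['tcp_pos']-(T*Rot.from_euler('Y',TILT)).apply([0,0,.054]); o=gp-T.apply([-.01,0,.032])
    pts=np.array([[-85,-50,6],[85,-50,6],[85,50,6],[-85,50,6],[34,0,6],[64,0,6]])*1e-3
    X=np.vstack([T.apply(pts)+o,STUD+BED.apply([0,0,.016])])
    pix=fproj(C,X) if n=='wrist' else cv2.projectPoints(X,C['rvec'],C['tvec'],np.array([[C['fx'],0,C['cx']],[0,C['fy'],C['cy']],[0,0,1]]),None)[0][:,0]
    if n!='wrist':
        u0,v0=(pix.mean(0)-[50,40]).astype(int); k=6
        cr=cv2.resize(p[v0:v0+80,u0:u0+100],None,fx=k,fy=k,interpolation=cv2.INTER_NEAREST)
        for a in pix: cv2.circle(cr,tuple(int(t) for t in (a-[u0,v0]+.5)*k),3,(0,255,255),-1)
    else: cr=p
    cv2.imwrite(f'pics/{n}3.png',cr)
E
```

```text
7.8333 0.014962606417249395 [-0.327481   -0.3228006  -3.88477395] [9.51915591e-05 5.46568075e-06 6.34216790e-04]
```

View pics/scene3.png

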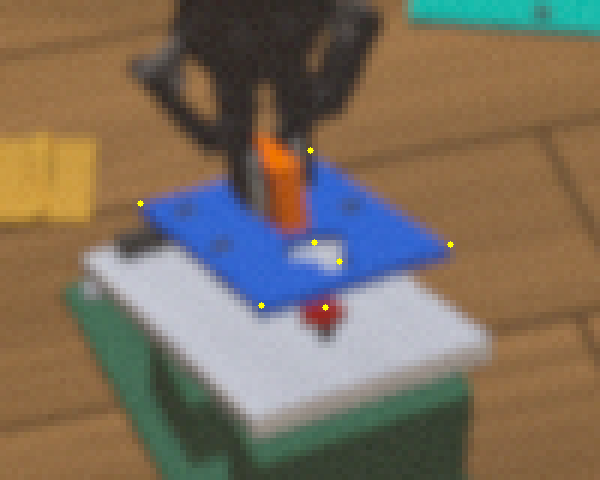

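View pics/top3.png

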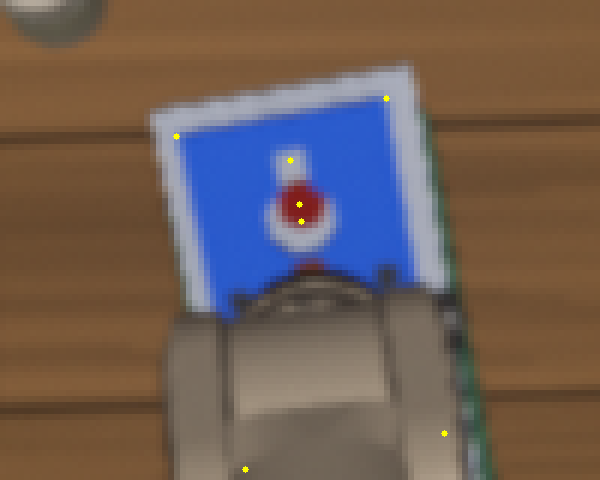

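View pics/wrist3.png

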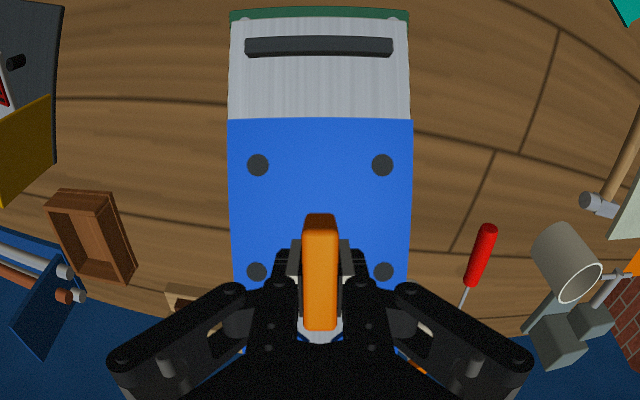

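The top view shows the red head at (299,205) inside the octagon, and the overlay agrees. Now I lower the plate.

```bash
python3 - <<'E'
from h import *
from cell import env,camera,calibration
P,q=pose(BED,STUD,-.034,.008); print(env.movel(P,velocity=.06,stop_force=8))
s=env.get_state();print(s['force'],BED.inv().apply(s['tcp_pos']-P))
P,q=pose(BED,STUD,-.034,-.003); print(env.movel(P,velocity=.02,stop_force=6)); env.dwell(.2)
s=env.get_state();print(s['time'],s['force'],BED.inv().apply(s['tcp_pos']-pose(BED,STUD,-.034,0)[0]),s['opening'])
for n in('scene','top'):
    p,d=camera(n); c=p[110:260,250:400] if n=='top' else p[170:270,290:390]
    cv2.imwrite(f'pics/{n}4.png',cv2.resize(c,(560,560),interpolation=cv2.INTER_NEAREST))
E
```

```text
False
[-0.29258392 -0.56940871 -2.46432577] [-6.13650152e-06 -6.17928330e-05 -7.60071241e-05]
True
9.3833 [-1.65958767  0.25065212  4.99890769] [1.70994956e-04 1.76007356e-06 4.60709244e-04] 0.014684823345721701
```

View pics/scene4.png

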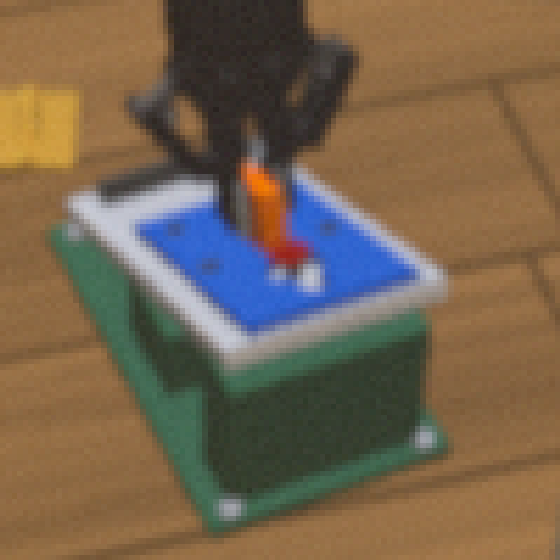

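View pics/top4.png

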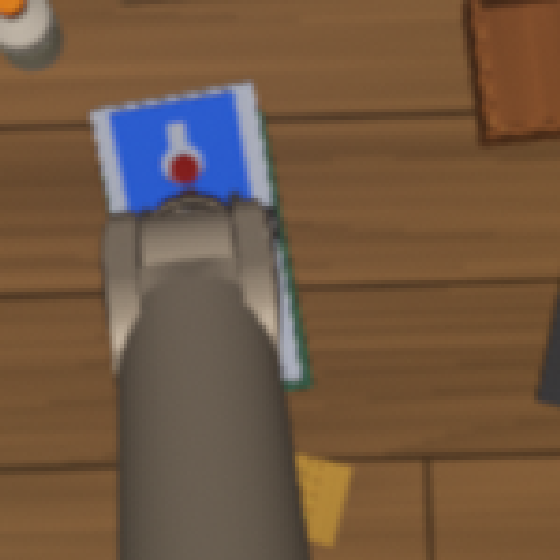

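The plate is flat on the bed, with the red head at (184,168) in the top crop inside the octagon. Next I slide it down the slope.

```bash
python3 - <<'E'
from h import *
from cell import env,camera,calibration
P,q=pose(BED,STUD,-.070,0.0); print(env.movel(P,velocity=.03,stop_force=14)); env.dwell(.2)
s=env.get_state();print(s['time'],BED.inv().apply(s['force']),BED.inv().apply(s['tcp_pos']-pose(BED,STUD,-.064,0)[0]),s['opening'])
for n in('scene','top'):
    p,d=camera(n); c=p[110:260,250:400] if n=='top' else p[170:270,290:390]
    cv2.imwrite(f'pics/{n}5.png',cv2.resize(c,(560,560),interpolation=cv2.INTER_NEAREST))
E
```

```text
False
10.975 [8.13388063 0.28723431 1.52047966] [-1.43611802e-03  1.31911234e-05  5.55161857e-04] 0.014727319426133605
```

View pics/scene5.png

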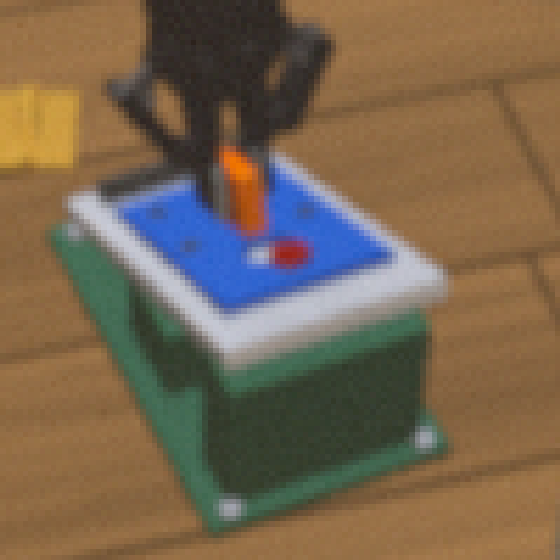

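View pics/top5.png

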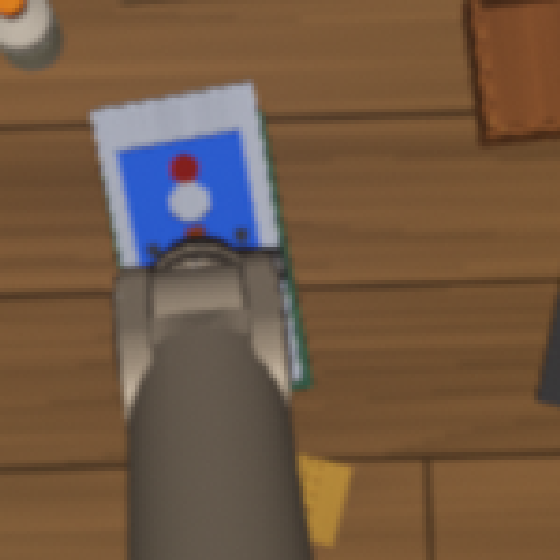

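The plate came to the stop at 1.4 mm past nominal with 8 N up-slope; the head at (184,167) sits above the slot end. Next: relax, release, back off, check the plate, then check the pedal IK.

```bash
cat >> h.py <<'E'
PY=-.2655; PD=np.array([np.cos(PY),np.sin(PY),0]); PAD=np.array([.5028,-.3179,.080])
PT=frame(PY,np.radians(18))
def press(fwd,z): # tip point: fwd m towards the robot from rest pad point, z height
    tip=np.r_[(PAD-PD*fwd)[:2],z]; return tip+PT.apply([0,0,.073]),toolq(PT)
E
python3 - <<'E'
from h import *
from cell import env,camera,calibration,kin
s=env.get_state(); env.movel(s['tcp_pos']+BED.apply([.002,0,0]),velocity=.02)
s=env.get_state(); print(BED.inv().apply(s['force']),s['tcp_pos'])
env.grip(.05)
T=quatR(s['orientation']); env.movel(s['tcp_pos']-T.apply([0,0,.13]),velocity=.12)
for a in ((0,.14),(0,.085),(.009,.049),(.009,.045)):
    P,q=press(*a); j=kin.inverse_kinematics(P,q); print(a,None if j is None else j.round(2))
s=env.get_state();print(s['time'],s['force'],s['tcp_pos'])
C=calibration('wrist');p,d=camera('wrist');np.savez('w6.npz',p=p,d=d,**C)
fr=BED
pts=np.array([[-149,-50,6],[21,-50,6],[21,50,6],[-149,50,6],[0,0,16],[-30,0,6]])*1e-3
pix=fproj(C,BED.apply(pts)+STUD)
for a in pix: cv2.circle(p,tuple(int(round(t)) for t in a),2,(0,255,255),-1)
cv2.imwrite('pics/w6.png',p)
p,d=camera('scene');np.savez('scene6.npz',p=p,d=d);cv2.imwrite('pics/scene6.png',cv2.resize(p[130:280,170:400],None,fx=3,fy=3,interpolation=cv2.INTER_NEAREST))
E
```

```text
[-2.96428816  0.07582564  3.60501383] [0.55838165 0.03533906 0.17503985]
(0, 0.14) [ 0.16  0.35  0.41  2.09 -0.49  0.47  2.25]
(0, 0.085) [ 0.32  0.43  0.22  2.11 -0.51  0.34  2.27]
(0.009, 0.049) [ 0.44  0.48  0.08  2.14 -0.46  0.24  2.24]
(0.009, 0.045) [ 0.46  0.48  0.06  2.14 -0.45  0.23  2.23]
13.2167 [ 0.41056805  1.03187187 -0.37437252] [0.52545284 0.03045294 0.30004118]
```

View pics/w6.png

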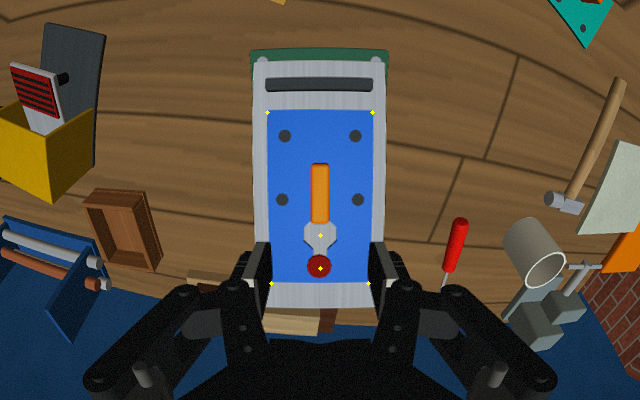

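View pics/scene6.png

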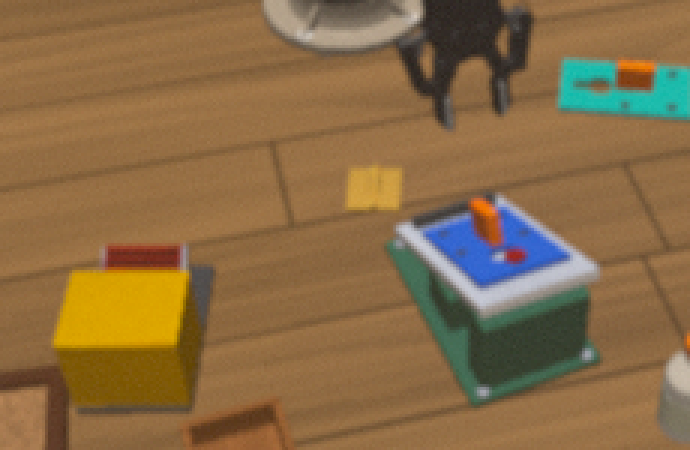

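The plate stayed locked: its corners match the prediction and the head at (319,267) is at the slot end. Now the pedal.

```bash
python3 - <<'E'
from h import *
from cell import env,camera,calibration
env.grip(0.0,f_grip=40)
P,q=press(0,.20); env.reach(P,q)
P,q=press(0,.10); env.movel(P,velocity=.12,rot=q); env.dwell(.2)
s=env.get_state();print(s['time'],s['force'],s['tcp_pos']-P,s['opening'],s['qpos'].round(2))
C=calibration('wrist');p,d=camera('wrist')
for a in fproj(C,np.array([PAD,PAD+PD*.039+[0,0,.031]])): cv2.circle(p,tuple(int(round(t)) for t in a),2,(0,255,0),-1)
cv2.imwrite('pics/w7.png',p)
p,d=camera('top');cv2.imwrite('pics/top7.png',cv2.resize(p[140:240,370:490],None,fx=5,fy=5,interpolation=cv2.INTER_NEAREST))
E
```

```text
16.3583 [ 0.18463268 -0.15986672  0.73886174] [ 0.00040687 -0.00010331  0.00075917] 8.32176609706978e-05 [ 0.23  0.41  0.33  2.11 -0.57  0.39  2.33]
```

View pics/w7.png

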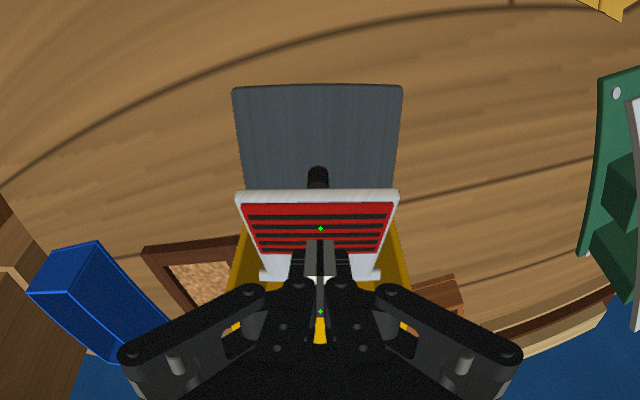

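View pics/top7.png

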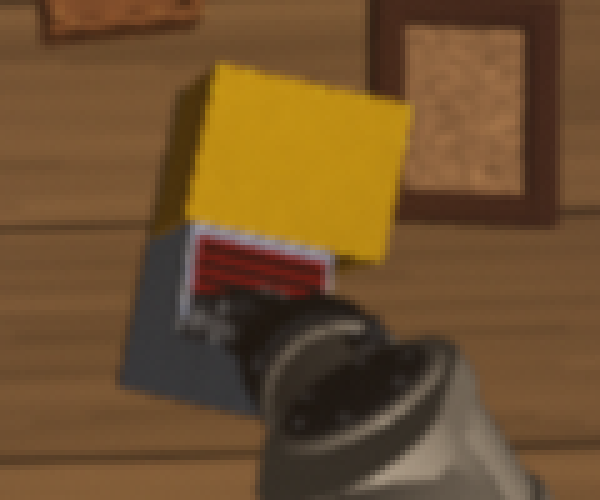

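The pad point at (320,228) lies on the middle line and the hood is clear. Pressing now.

```bash
python3 - <<'E'
from h import *
from cell import env,camera,calibration
def st(l):
    s=env.get_state(); tip=s['tcp_pos']+quatR(s['orientation']).apply([0,0,.073]); print(l,round(s['time'],2),s['force'].round(2),(tip-PAD).round(4),tip[2].round(4))
P,q=press(0,.081); print(env.movel(P,velocity=.05,stop_force=15)); st('contact')
P,q=press(.0095,.046); print(env.movel(P,velocity=.03,stop_force=25)); st('down'); 
env.dwell(.8); st('held')
p,d=camera('scene');cv2.imwrite('pics/scene8.png',cv2.resize(p[130:280,170:400],None,fx=3,fy=3,interpolation=cv2.INTER_NEAREST))
p,d=camera('top');cv2.imwrite('pics/top8.png',cv2.resize(p[125:225,255:345],None,fx=5,fy=5,interpolation=cv2.INTER_NEAREST))
E
```

```text
False
contact 16.99 [-1.18  2.53  5.98] [-0.0001  0.0001  0.0009] 0.0809
True
down 18.08 [-4.95  2.95 17.04] [-0.0069  0.0016 -0.0299] 0.0501
held 18.88 [-5.11  2.82 14.25] [-0.0068  0.0016 -0.0298] 0.0502
```

View pics/scene8.png

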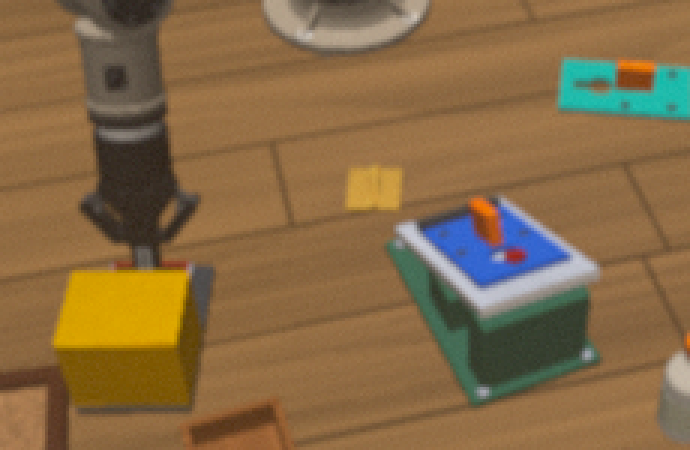

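View pics/top8.png

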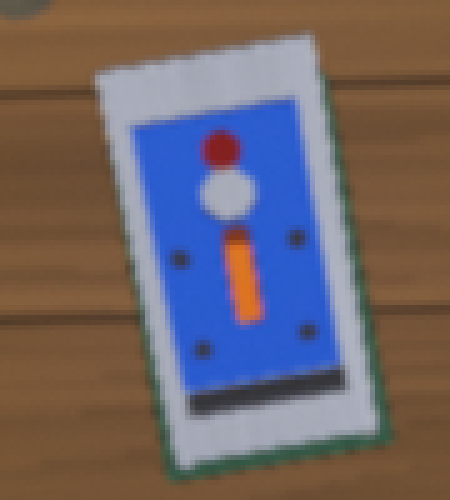

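The jaw is closed against the plate's lower edge and the force is about the stop value. I press a little further to make sure it is at the stop, hold, then let it rise.

```bash
python3 - <<'E'
from h import *
from cell import env,camera,calibration
def st(l):
    s=env.get_state(); tip=s['tcp_pos']+quatR(s['orientation']).apply([0,0,.073]); print(l,round(s['time'],2),s['force'].round(2),tip[2].round(4))
P,q=press(.0085,.045); print(env.movel(P,velocity=.02,stop_force=14)); st('down'); env.dwell(.7); st('held')
P,q=press(0,.085); env.movel(P,velocity=.05); st('up')
P,q=press(.02,.16); env.movel(P,velocity=.12); env.dwell(.5);st('clear')
C=calibration('wrist');p,d=camera('wrist')
cv2.imwrite('pics/w9.png',p)
P,q=press(.06,.26); env.movel(P,velocity=.15); env.dwell(.5);st('away')
for n in('top','scene'):
    p,d=camera(n);np.savez(n+'9.npz',p=p,d=d,**calibration(n)); cv2.imwrite(f'pics/{n}9.png',p)
p=cv2.imread('pics/top9.png');cv2.imwrite('pics/top9c.png',cv2.resize(p[125:225,255:345],None,fx=5,fy=5,interpolation=cv2.INTER_NEAREST))
E
```

```text
True
down 19.19 [-8.07  4.55 21.31] 0.05
held 19.89 [-6.92  4.3  18.27] 0.0501
up 20.78 [ 0.22 -0.18  1.74] 0.0844
clear 22.08 [-0.17  0.23  0.79] 0.16
away 23.5 [-0.1  -0.89  0.39] 0.2599
```

View pics/w9.png

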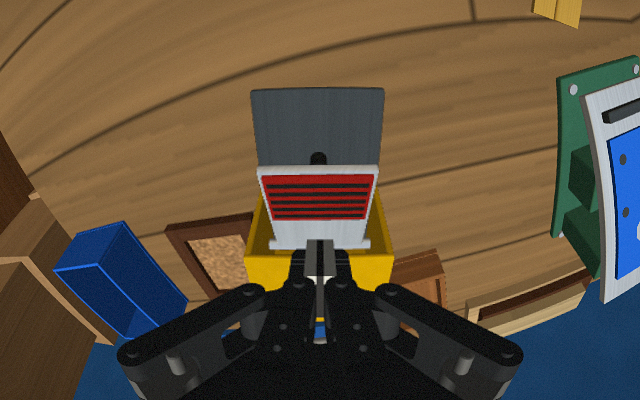

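View pics/top9.png

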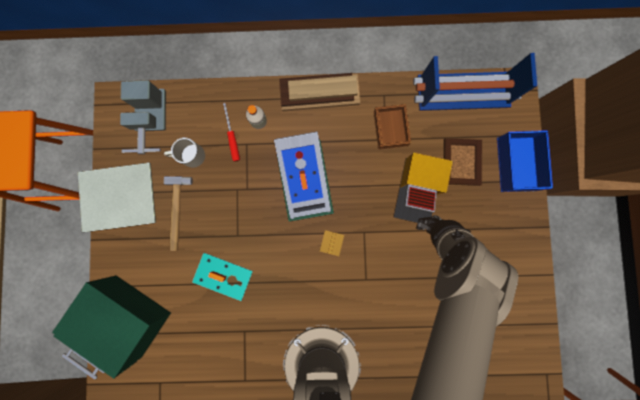

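View pics/top9c.png

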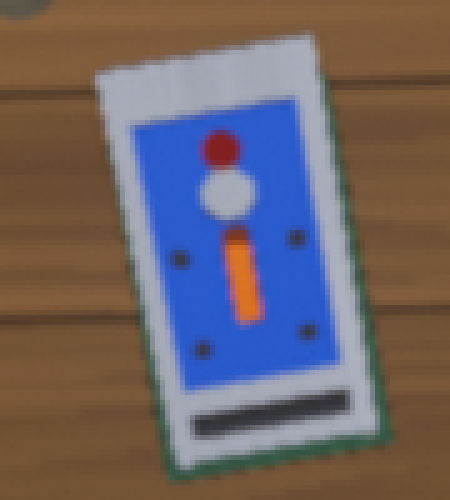

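```bash
python3 - <<'E'
from h import *
p,d,z=load('top9.npz')
hsv=cv2.cvtColor(p,cv2.COLOR_BGR2HSV).astype(int)
m=((hsv[...,0]<8)|(hsv[...,0]>172))&(hsv[...,1]>120); k=np.zeros_like(m);k[180:215,400:445]=m[180:215,400:445]
v,u=np.nonzero(k);P=w(z,u,v,d[v,u]);P=P[P[:,2]<.15];print('pad mean z now',P[:,2].mean(),'(start .0763)')
from cell import job; print(job.job_done())
E
```

```text
pad mean z now 0.0762392471331858 (start .0763)
the job is handed in; nothing more can be done
None
```

The job is done and handed in; the hand-in gives no verdict. The plate is hung on the stud and locked, and the pedal was pressed to its stop, held, and let back up.

- **Plate:** I gripped the blue plate by its handle, lowered the keyhole over the stud until it lay flat, slid it down until the stud stopped it (8 N up-slope, 1.4 mm past my estimate), and let go.
- **Pedal:** I pressed with the closed fingers to about 50 mm height. Pressing harder raised the force from about 14 N to 21 N without the pedal going lower, so it was at its stop, and I held it there 0.7 s.

**Last checks:**
- The jaw closed to the plate's lower edge while the pedal was down and is back at rest.
- The red stud head is at the slot end in the top view.
- The pad's mean height is 76.2 mm, against 76.3 mm at the start.
- The other things look unmoved in the top view.
- The arm stands clear, and the clock read about 23.5 s.

No check failed. The scene camera's overlay sat about 1 pixel off, the same for plate and stud, so I put it down to calibration.

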